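Set a resin blank against the flip stop of the lab's cut-off saw

ROBOT

A 6-joint arm with a two-finger parallel gripper is mounted at the origin on the work surface. World frame = base frame: x ahead of the robot, y to its left, z up, the work surface at z = 0. Lengths are in mm, angles in rad, forces in N, time in s.
With the tool pointing down it reaches from about 300 to 825 mm from the base axis. Payload 5.4 kg.
Tool frame: the origin (TCP) lies at the very end of the fingers, on their centre line; the grasp point (between the pads) lies robot.pinch_z behind it (robot.pinch_z is the distance from the TCP to the grasp point, in mm); z points along the fingers, y is the line along which they close (so a half turn about z gives the same grasp; the last joint's range is limited). The gripper opens to 92 mm and grips with 3 to 60 N. Pads are 20 mm wide; open, the fingers measure 128 mm over their backs; the gripper's body (75 mm by 189 mm) begins 69 mm behind the grasp point.
Start: joints at [-1.472, 0.158, 1.597, -0, 1.386, -0.21], TCP at [174.728, -547.792, 193.301] pointing down, gripper open.
Joint ranges: [-2.91, 2.91], [-0.94, 2.29], [0.18, 2.7], [-1.29, 4.43], [0.17, 2.64], [-3, 3]. Speed limits (rad/s): [2.57, 2.57, 3.14, 3.14, 3.14, 3.14].

INTERFACE

Orientations are given as a unit quaternion [x, y, z, w].
In Python, from station import robot gives the robot as it stands.
- The arm moves only by the tool jog_arm, never from a script. Its argument "motion" is a list of rows, each a list of 3 entries, a list of its own where there are three numbers: the shift along the tool's x, y, z in mm, then the turn, a rotation vector about the tool's x, y, z in degrees, then the opening, from 0 (shut) to 1 (fully open). In form: [[[dx, dy, dz], [ax, ay, az], hand], ...]. A call has 1 to 8 rows; each row shifts and turns the commanded pose from where the row before left it, along the tool's axes as they then stand; what a row does not reach is not made up. A row lasts 1/10 s, in which the tool goes at most 50 mm and 8.59 degrees, less where a joint would pass 70% of its speed; a pose out of reach is approached as far as the arm can. A call with a gripper value outside its range is refused whole. The fingers move at their own pace and stop on an object; "newtons" is the grip in N (left out, the last holds). Time passes only in rows, so rows that do not move let the fingers close. It gives the time, the measured TCP pose, the force, the opening and the grip force at its end, in the units of the state.
- robot.read_state(): the state, without advancing time (a new reading comes with each control period).
- robot.get_image(name): name is "side" or "top"; returns the picture (384x512x3 uint8, blue, green, red); there is no depth.
- robot.calibration(name): a dict with "K" (3x3 intrinsics, pixels), "rvec" (rotation vector, rad) and "tvec" (3), from world to camera coordinates, as OpenCV has them. Camera axes: x right, y down, z forward; pixel columns grow to the right and rows downward; lengths in mm; the calibration is good to about 2 mm. A picture is of the moment at which its call begins. calibration takes no time and is no camera call.
- robot.close_job(): hands the job in; it is judged then, once.
Trained networks look in the newest picture that a camera, given by its name, has taken for a name from the list of things; names that differ only in an ending like _2 or _b are one class to them, and where a whole thing is asked for, a point or a joint stands for the part that bears it (a point fixed in the world has none). Each returns a list of dicts, best first, with "p" (0 to 1); they miss things now and then, are a little off and sometimes report something else, mostly with a low value. They report only what shows in the picture. A call takes as long as a camera call.
- robot.look_for(camera, name): "xyz" ([x, y, z] in mm, in world coordinates, good to about 4 mm: the middle of the surface that is visible of it).
- robot.silhouettes(camera, name): "pixels" (384x512 bool, what is visible of it).
The state is a dict: "t": time; "q": joint angles; "dq": joint speeds; "tau": joint torques, N m; "eef_pos": TCP position; "tcp_rot": TCP orientation; "ft_force": force on the tool from outside, world axes, zero at the start; "moment": the same for the moment, N m; "opening": finger opening in mm; "gripper_force": force on a finger pad.
Only numpy, scipy, OpenCV 4.12 (cv2) and the standard library are available. Lean on these libraries where they do the work, as an engineer would, in place of code of your own. Each camera call takes 0.05 s, during which the arm holds its last target. There are 200 camera calls.

TASK

Set up the pink resin blank for cutting on the cut-off saw: flip the red stop flag fully down in front of the fence, then bring the blank flat against the fence and slide it along until its end is pressed firmly home on the flag's stop screw. Press with about 6 to 8 N as you feel it seat: do not ram it or push the stop out of its setting. Leave the blank lying square, touching both fence and screw, let go, and leave the other things alone.

Things in the scene. Friction and masses are not known exactly. Their poses are not given: they have to be found in the camera images.
- saw: Table-top cut-off saw, fixed to the bench: white housing 340 x 440 mm, red skirt, aluminium bed and fence. Origin under the housing's centre, on the bench; x away from the operator, y left along the fence, z up. The bed's top is at z = 100 mm, over x -160 to 65, y -220 to 220 mm. The parked blade is in the red hood behind the fence (x 75 to 175 mm, top at z 148 mm).
- fence_foot (a point): On the saw, axes as the saw's: foot of the fence's working face (which looks towards -x), at the 4 mm wide saw slot that crosses bed and fence. In the saw's frame x = 30, y = 0, z = 100 mm. The fence is 40 mm high, 30 mm thick and runs 220 mm to either side.
- stop (a joint): Where the stop's black carriage (36 x 74 x 12 mm, on top of the fence) is clamped along the fence, in m: the flag's middle is at y = joint + 19 mm in the saw's frame. The clamp slips at about 20 N along the fence. Its red lock knob (22 mm diameter, top at z = 165 mm in the saw's frame) stands 41 mm left of the flag's middle.
- flag_pivot (a point): Middle of the flag's hinge pin, on the carriage; axes as the saw's, the pin runs along y. In the saw's frame x = 27, z = 152 mm. It stays put while the flag turns.
- flip (a joint): Angle of the flag on its pin, rad: 0 fully down (hard stop; it hangs before the fence, end 3 mm above the bed), 1.57 level towards the operator, 3.14 straight up. Starts at 2.3 to 3.1. Friction holds it anywhere; 0.07 N m (under 2 N at its end) turns it. Push it by its side that faces away from the operator when up, is on top when level and faces the operator when down.
- flag: Red stop flag, a bar 14 mm wide (along the pin) and 18 mm thick that reaches 49 mm from the pin. Origin at the pin's middle. In its own frame (parallel to the saw's when the flag is down) it fills x -22 to -4, y -7 to 7, z -49 to 1 mm; the side to push is x = -22 mm.
- flag_end (a point): Middle of the flag's free end.
- flag_face (a point): On the flag's right (-y) side, 39.5 mm from the pin: here a steel stop screw, 10 mm in diameter, sticks out towards -y. With the flag down it meets the blank's end 12.5 mm above the bed, 16 mm before the fence. It has been set to stick out 4 to 34 mm; how much is not measured, so the seat must be felt. It does not give. Its brass head is on the flag's left.
- blank: Pink resin blank: a bar 30 (its x) x 150 (its y) x 25 mm high, 105 to 180 g, loose on the bed before the fence, right of the stop, a little skewed. Origin at the centre of its underside. It slides on the bed and along the fence. Flat on the fence, its origin is at x = 15 mm in the saw's frame. Friction on bed and fence takes up a quarter to a third of a push along the fence.
- offcut: A short pink offcut, 30 x 42 x 25 mm, lying loose on the left front of the bed. Origin at the centre of its underside. Leave it alone.
- cast: A cream stone cast of a dental arch, 62 x 66 x 33 mm, on the bench left of the saw. Origin under its centre. Leave it alone.
- jar: An amber jar with a white cap, 54 mm in diameter, 75 mm high, on the bench right of the saw. Origin under its centre. Leave it alone.
- brush: A small brush lying on the bench at the right, origin under its middle. Leave it alone.

How it is judged:
By the outcome, as a careful person would: the job done as asked, in the order asked, and still so for the second after the job is handed in, with the robot touching nothing.
It also fails if it takes over 72 s, if anything falls off the work surface, if the arm or the gripper's body presses on something with over 40 N, if the wrist force passes 120 N, or if a joint passes its speed limit or range.

## Working session

There is one attempt and no reset: what is moved stays moved. The work goes in short steps, Python scripts to look and compute and a tool call to move; the robot and the scene stay as the last step left them, time stands still between calls to the robot, and variables do not carry over. Pictures are saved under pics/ and viewed, at most 10 in all, crops included, and the job is handed in when it is done.

Besides the shell and the picture viewer there is one more tool, called by a JSON object that holds its "method" and its "body", one argument or row to a line. jog_arm: Moves the arm, as the interface text tells. Its arguments: {"type":"object","properties":{"motion":{"type":"array"},"newtons":{"type":"number"}},"required":["motion"]}

```bash
mkdir -p pics; python3 - <<'E'
from station import robot
import cv2,numpy as np
for c in("side","top"):
    cv2.imwrite(f"pics/{c}0.png",robot.get_image(c))
    k=robot.calibration(c);R=cv2.Rodrigues(np.array(k["rvec"]))[0];print(c,np.round(-R.T@np.array(k["tvec"]).ravel()))
    for n in("saw","flag","flag_end","flag_face","flag_pivot","fence_foot","blank","stop","offcut"):
        try:
            print(n,[(np.round(d["xyz"],1).tolist(),round(d["p"],2)) for d in robot.look_for(c,n)[:2]])
        except Exception as e: print(n,e)
print(robot.read_state(),robot.pinch_z)
E
```

```text
side [ 25. 867. 899.]
saw [([473.7, 434.7, 27.4], 0.59), ([520.0, 142.4, 94.5], 0.56)]
flag [([528.4, 151.7, 192.3], 0.53)]
flag_end [([530.6, 145.9, 200.7], 0.62)]
flag_face [([474.5, 435.8, 24.4], 0.32)]
flag_pivot [([546.2, 161.9, 153.0], 0.77)]
fence_foot [([517.8, 140.1, 100.6], 0.6)]
blank [([473.3, -29.4, 124.0], 0.6), ([528.8, 152.5, 192.4], 0.44)]
stop [([545.9, 163.1, 155.6], 0.74)]
offcut [([399.8, 167.6, 124.9], 0.49)]
top [ 221.  -13. 1610.]
saw [([533.0, 43.3, 100.1], 0.67)]
flag []
flag_end []
flag_face []
flag_pivot [([553.1, 157.5, 150.7], 0.58)]
fence_foot [([540.6, 43.0, 103.3], 0.67)]
blank [([488.4, -51.8, 125.1], 0.72)]
stop [([395.3, 160.6, 125.4], 0.29)]
offcut []
{'t': 1.0, 'q': array([-1.47212291e+00,  1.58406693e-01,  1.59698722e+00, -9.67623258e-06,
        1.38622585e+00, -2.10096023e-01]), 'dq': array([ 0.00030374, -0.00133401,  0.00103931,  0.00152072,  0.0005101 ,
       -0.00032369]), 'tau': array([ 1.12408547e-03, -3.85576451e+01, -3.22363651e+01,  7.01965252e-02,
        3.06576106e-02,  5.31463598e-06]), 'eef_pos': array([ 174.71151502, -547.79300662,  193.30379158]), 'tcp_rot': array([ 9.88106194e-01,  1.53773044e-01, -3.99387525e-06, -1.37969913e-05]), 'ft_force': array([-0.50486546,  0.0630506 , -0.45202862]), 'moment': array([-0.01380847, -0.01444778,  0.01778954]), 'gripper_force': 0.0, 'opening': 91.78673338563745} 18.700000000000003
```

View pics/side0.png

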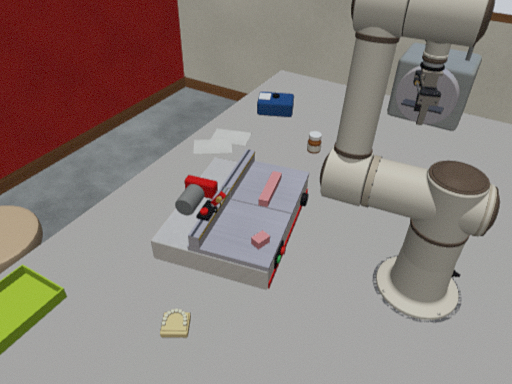

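View pics/top0.png

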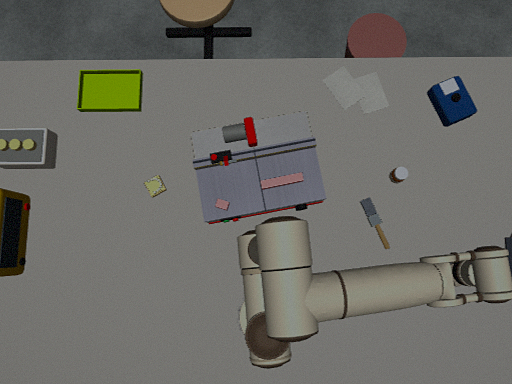

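The side view shows the saw around (240,210), with the flag up near (215,203) and the blank at (270,188). The top view shows the saw's corners near (191,128), (310,111), (326,200) and (205,222). I'll enlarge both to measure the pose.

```bash
python3 - <<'E'
import cv2
a=cv2.imread("pics/top0.png")[100:235,180:340];cv2.imwrite("pics/t1.png",cv2.resize(a,None,fx=5,fy=4.4,interpolation=2)[:600] if 0 else cv2.resize(a,(711,600),interpolation=2))
b=cv2.imread("pics/side0.png")[140:290,150:330];cv2.imwrite("pics/s1.png",cv2.resize(b,(720,600),interpolation=2))
E
```

```text
(no output)
```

View pics/t1.png

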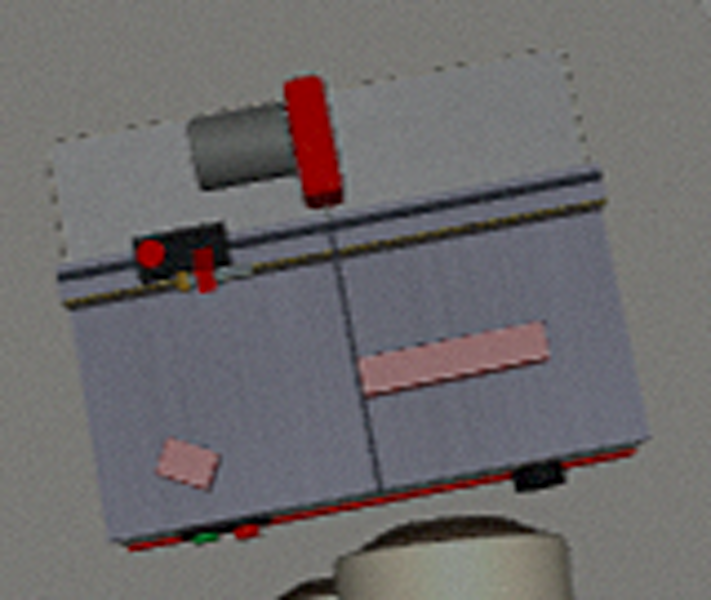

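View pics/s1.png

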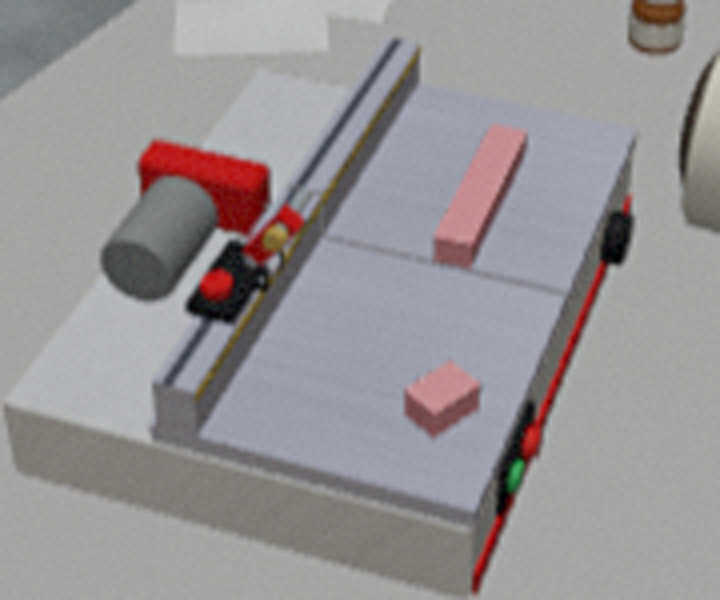

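```bash
cat > h.py <<'E'
import cv2,numpy as np
from station import robot
from scipy.optimize import least_squares
C={c:{k:np.array(v,float) for k,v in robot.calibration(c).items()} for c in("side","top")}
def proj(c,P): k=C[c];return cv2.projectPoints(np.array(P,float).reshape(-1,1,3),k["rvec"],k["tvec"],k["K"],None)[0].reshape(-1,2)
def w(p,P):
    P=np.array(P,float).reshape(-1,3);c,s=np.cos(p[2]),np.sin(p[2])
    return np.c_[p[0]+c*P[:,0]-s*P[:,1],p[1]+s*P[:,0]+c*P[:,1],P[:,2]]
def inv(p,P):
    P=np.array(P,float).reshape(-1,3)-[p[0],p[1],0];c,s=np.cos(p[2]),np.sin(p[2])
    return np.c_[c*P[:,0]+s*P[:,1],-s*P[:,0]+c*P[:,1],P[:,2]]
def onplane(c,uv,z):
    k=C[c];R=cv2.Rodrigues(k["rvec"])[0];o=-R.T@k["tvec"].ravel()
    d=np.c_[cv2.undistortPoints(np.array(uv,float).reshape(-1,1,2),k["K"],None).reshape(-1,2),np.ones(len(uv))]@R
    return o+d*((z-o[2])/d[:,2])[:,None]
T=lambda a:np.array(a,float)/4.444+[180,100]
S=lambda a:np.array(a,float)/4+[150,140]
E
python3 - <<'E'
from h import *
P3t=[(-160,220,100),(-160,-220,100),(60,220,140),(60,-220,140),(-160,0,100),(30,220,140),(30,-220,140)]
Pt=T([(108,542),(650,438),(58,270),(600,172),(381,490),(66,306),(605,207)])
P3s=[(-160,220,100),(-160,-220,100),(30,220,140),(60,220,140),(30,220,100),(60,-220,140),(30,-220,140),(30,0,100),(-160,0,100)]
Ps=S([(475,515),(636,130),(195,400),(155,385),(202,435),(395,40),(420,55),(322,236),(565,292)])
f=lambda p:np.r_[(proj("top",w(p,P3t))-Pt).ravel(),(proj("side",w(p,P3s))-Ps).ravel()]
r=least_squares(f,[520,40,.15],loss="soft_l1",x_scale=[1,1,.01]);p=r.x;print(p,np.degrees(p[2]));print(np.round(f(p).reshape(-1,2),1).tolist())
for c,A in(("top",(P3t,Pt)),("side",(P3s,Ps))):
    print(c,least_squares(lambda q:(proj(c,w(q,A[0]))-A[1]).ravel(),p,x_scale=[1,1,.01]).x)
np.save("saw.npy",p)
# blank corners top face z=125
for c,uv in(("top",T([(359,360),(545,321),(551,357),(365,397)])),("side",S([(435,240),(490,123),(527,130),(473,243)]))):
    print("blank",c,np.round(inv(p,onplane(c,uv,125)),1)[:,:2].tolist())
print("pin",np.round(inv(p,[[546.2,161.9,153],[530.6,145.9,200.7],[528.4,151.7,192.3]]),1))
print("knob",inv(p,onplane("top",T([(151,253)]),165)),inv(p,onplane("side",S([(217,281)]),165)))
print("offcut",np.round(inv(p,onplane("top",T([(170,437),(219,455),(210,490),(155,473)]),125)),1).tolist())
# flag tip: y from knob -41
for th in np.arange(2.2,3.15,.1):
    fl=[(27+x*np.cos(th)+z*np.sin(th),yf+y,152-x*np.sin(th)+z*np.cos(th)) for yf in [inv(p,onplane("top",T([(151,253)]),165))[0,1]-41] for x,y,z in((-22,7,-49),(-4,7,-49),(-22,-7,-49),(-4,-7,-49))]
    print(round(th,1),((proj("top",w(p,fl))-[180,100])*4.444).round().tolist(),((proj("side",w(p,fl))-[150,140])*4).round().tolist())
E
```

```text
[5.31929550e+02 4.02414276e+01 1.85687549e-01] 10.639112848683915
[[-1.2, 0.7], [-1.0, 0.8], [-2.0, -0.5], [-1.3, -1.5], [-1.4, 0.7], [-2.4, -0.3], [-0.7, -1.2], [0.8, -1.4], [1.2, -0.9], [0.5, -2.6], [-0.2, -1.7], [-0.3, -0.3], [-1.5, -1.6], [0.8, -3.6], [1.0, -0.5], [1.4, 0.0]]
top [5.31315596e+02 3.50601109e+01 1.82722775e-01]
side [5.30250635e+02 4.53433120e+01 1.87242190e-01]
blank top [[-56.3, -7.4], [-53.3, -158.1], [-82.6, -156.9], [-86.4, -6.6]]
blank side [[-58.3, 7.1], [-52.0, -146.8], [-82.3, -148.0], [-85.2, 0.7]]
pin [[ 36.5 116.9 153. ]
 [ 18.2 104.1 200.7]
 [ 17.1 110.2 192.3]]
knob [[ 50.32908593 136.41170719 165.        ]] [[ 48.89639741 144.75853464 165.        ]]
offcut [[-88.7, 150.2, 125.0], [-110.0, 114.7, 125.0], [-135.9, 126.4, 125.0], [-114.6, 166.6, 125.0]]
2.2 [[200.0, 298.0], [205.0, 315.0], [219.0, 295.0], [223.0, 312.0]] [[308.0, 220.0], [323.0, 241.0], [316.0, 208.0], [331.0, 228.0]]
2.3 [[199.0, 291.0], [204.0, 310.0], [217.0, 288.0], [222.0, 307.0]] [[301.0, 216.0], [318.0, 235.0], [309.0, 204.0], [326.0, 223.0]]
2.4 [[198.0, 284.0], [202.0, 304.0], 
[... 334 characters left out ...]
287.0, 194.0], [309.0, 209.0]]
2.7 [[194.0, 263.0], [198.0, 286.0], [212.0, 260.0], [217.0, 283.0]] [[272.0, 203.0], [295.0, 218.0], [280.0, 191.0], [303.0, 206.0]]
2.8 [[192.0, 257.0], [197.0, 280.0], [211.0, 253.0], [215.0, 276.0]] [[264.0, 202.0], [288.0, 215.0], [273.0, 190.0], [296.0, 202.0]]
2.9 [[191.0, 250.0], [196.0, 274.0], [209.0, 247.0], [214.0, 270.0]] [[257.0, 201.0], [281.0, 212.0], [265.0, 189.0], [290.0, 200.0]]
3.0 [[190.0, 244.0], [195.0, 267.0], [208.0, 240.0], [213.0, 264.0]] [[250.0, 201.0], [275.0, 210.0], [258.0, 189.0], [283.0, 197.0]]
3.1 [[189.0, 238.0], [194.0, 261.0], [208.0, 235.0], [212.0, 258.0]] [[243.0, 201.0], [268.0, 208.0], [251.0, 189.0], [276.0, 196.0]]
```

```bash
python3 - <<'E'
from h import *
from scipy.ndimage import map_coordinates
p0=np.load("saw.npy")
L=[((-160,220,100),(-160,-220,100)),((60,220,140),(60,-220,140)),((30,220,140),(30,-220,140)),((-160,0,100),(30,0,100)),((-160,220,100),(25,220,100)),((-160,-220,100),(25,-220,100)),((30,-220,100),(30,-20,100))]
D={}
for c in C:
    im=cv2.GaussianBlur(cv2.imread(f"pics/{c}0.png"),(0,0),.8);e=cv2.Canny(cv2.resize(im,None,fx=4,fy=4,interpolation=cv2.INTER_CUBIC),25,60)
    D[c]=cv2.distanceTransform(255-e,cv2.DIST_L2,5)/4
def f(p,cs):
    o=[]
    for c in cs:
        for a,b in L:
            if c=="top" and (a==(30,-220,100)):continue
            q=proj(c,w(p,np.linspace(a,b,40)));o.append(map_coordinates(D[c],[(q[:,1]+.5)*4-.5,(q[:,0]+.5)*4-.5],order=1))
    return np.concatenate(o)
for cs in(("top",),("side",),("top","side")):
    best=None
    for dx in(-5,0,5):
        for dy in(-8,-4,0,4,8):
            r=least_squares(f,p0+[dx,dy,0],args=(cs,),loss="soft_l1",f_scale=.5,x_scale=[1,1,.01],diff_step=1e-4)
            if best is None or r.cost<best.cost:best=r
    print(cs,best.x.round(4),best.cost,np.mean(np.abs(best.fun)))
p=best.x;np.save("saw.npy",p)
for c in C:
    im=cv2.imread(f"pics/{c}0.png");h=cv2.cvtColor(im,40);b=im.astype(int)
    m=((b[...,2]>150)&(b[...,1]<60)).astype(np.uint8);n,_,st,ce=cv2.connectedComponentsWithStats(m)
    print(c,"red",[(ce[i].round(1).tolist(),int(st[i,4]),inv(p,onplane(c,[ce[i]],165))[0].round(1).tolist()) for i in range(1,n) if st[i,4]>4])
    m=((b[...,2]-b[...,1]>35)&(b[...,1]>90)).astype(np.uint8);n,_,st,ce=cv2.connectedComponentsWithStats(m)
    for i in range(1,n):
        if st[i,4]>40:
            ys,xs=np.where(_==i);q=inv(p,onplane(c,np.c_[xs,ys],125))[:,:2];r=cv2.minAreaRect(q.astype(np.float32));print(c,"pink",st[i,4],np.round(r[0],1),np.round(r[1],1),round(r[2],1))
E
```

```text
('top',) [5.367341e+02 3.358900e+01 1.844000e-01] 516.2472839653492 4.62071
('side',) [5.333127e+02 4.447340e+01 1.909000e-01] 282.2926706969738 2.2943125
('top', 'side') [5.347538e+02 3.964310e+01 1.893000e-01] 823.2844358682632 3.4736943
side red [([200.5, 181.0], 192, [110.5, 31.0, 165.0]), ([222.1, 193.9], 21, [29.1, 64.8, 165.0]), ([203.6, 210.0], 31, [48.8, 145.4, 165.0]), ([289.8, 230.5], 6, [-188.3, 142.9, 165.0]), ([282.8, 248.6], 17, [-188.9, 209.8, 165.0]), ([272.0, 274.5], 6, [-188.4, 295.8, 165.0])]
side pink 293 [-71.  -70.5] [ 29.3 151.2] 0.5
side pink 131 [-112.5  150. ] [41.5 30.3] 62.3
top red [([213.3, 156.4], 14, [50.4, 139.4, 165.0])]
top pink 191 [-69.2 -79.3] [ 24.4 143.5] 0.8
top pink 62 [-112.4  144.4] [37.9 25.4] 60.5
```

The two cameras differ by about 10 mm along the fence, but agree on depth and yaw. I'll use (533, 40, 0.187 rad). That puts the flag at saw y≈101 at about 2.65 rad and the blank at about (-70, -75). Any remaining error I'll find by touch. Now I'll align the tool with the saw and go above and behind the flag.

```bash
cat >> h.py <<'E'
def st(im=None):
    s=robot.read_state();p=[533,40,.187];x=inv(p,[s["eef_pos"]])[0]
    from scipy.spatial.transform import Rotation as Ro
    R=Ro.from_quat(s["tcp_rot"]).as_matrix();f=s["ft_force"];c,q=np.cos(.187),np.sin(.187)
    print("t",round(s["t"],2),"saw",x.round(1),"yaw-off deg",round(np.degrees(np.arctan2(R[1,0],R[0,0])-.187),2),"tilt",R[2].round(3),"F saw",np.round([c*f[0]+q*f[1],-q*f[0]+c*f[1],f[2]],2),"q",s["q"].round(2),"op",round(s["opening"],1))
E
python3 -c "
from h import *
np.save('saw.npy',[533,40,.187]);st()"
```

```text
t 1.0 saw [-461.3 -510.9  193.3] yaw-off deg 6.98 tilt [-0. -0. -1.] F saw [-0.48  0.16 -0.45] q [-1.47  0.16  1.6  -0.    1.39 -0.21] op 91.8
```

{"method": "jog_arm", "body": {
  "motion": [
    [[0,0,-30],[0,0,7],0],
    [[0,0,-30],[0,0,0],0],
    [[25,-35,0],[0,0,0],0],
    [[25,-35,0],[0,0,0],0],
    [[25,-35,0],[0,0,0],0],
    [[25,-35,0],[0,0,0],0]
  ],
  "newtons": 20
}}

```text
t: 1.6
eef_pos: [247.5, -390.2, 253.3]
tcp_rot: [0.996, 0.093, 0.0, 0.0]
ft_force: [0.8, -1.4, 0.3]
opening: 45.8
gripper_force: 0.0
```

```bash
python3 -c "
from h import *
st()"
```

```text
t 1.6 saw [-360.5 -369.6  253.3] yaw-off deg -0.05 tilt [ 0.  0. -1.] F saw [ 0.54 -1.55  0.31] q [-1.27 -0.18  1.81  0.    1.51  0.12] op 45.8
```

{"method": "jog_arm", "body": {
  "motion": [
    [[31,-33,0],[0,0,0],0],
    [[31,-33,0],[0,0,0],0],
    [[31,-33,0],[0,0,0],0],
    [[31,-33,0],[0,0,0],0],
    [[31,-33,0],[0,0,0],0],
    [[31,-33,0],[0,0,0],0],
    [[31,-33,0],[0,0,0],0],
    [[31,-33,0],[0,0,0],0]
  ]
}}

```text
t: 2.4
eef_pos: [442.5, -84.5, 253.6]
tcp_rot: [0.996, 0.093, 0.0, 0.0]
ft_force: [0.7, -1.5, -0.4]
opening: 0.3
gripper_force: 0.0
```

{"method": "jog_arm", "body": {
  "motion": [
    [[31,-33,0],[0,0,0],0],
    [[31,-33,0],[0,0,0],0],
    [[31,-33,0],[0,0,0],0],
    [[31,-33,0],[0,0,0],0],
    [[31,-33,0],[0,0,0],0],
    [[32,-8,0],[0,0,0],0],
    [[0,0,0],[0,0,0],0]
  ]
}}

```text
t: 3.1
eef_pos: [594.9, 120.5, 251.7]
tcp_rot: [0.996, 0.095, -0.001, -0.0]
ft_force: [-0.6, 0.3, -0.8]
opening: 0.4
gripper_force: 0.0
```

```bash
python3 -c "
from h import *
st()
for c in C: cv2.imwrite(f'pics/{c}2.png',robot.get_image(c))
a=cv2.resize(cv2.imread('pics/side2.png')[120:270,150:300],(600,600),interpolation=2);cv2.imwrite('pics/s2.png',a)
"
```

```text
t 3.1 saw [ 75.8  67.6 251.7] yaw-off deg 0.14 tilt [-0.001 -0.001 -1.   ] F saw [-0.49  0.37 -0.79] q [0.   0.21 1.42 0.   1.51 1.38] op 0.4
```

View pics/s2.png

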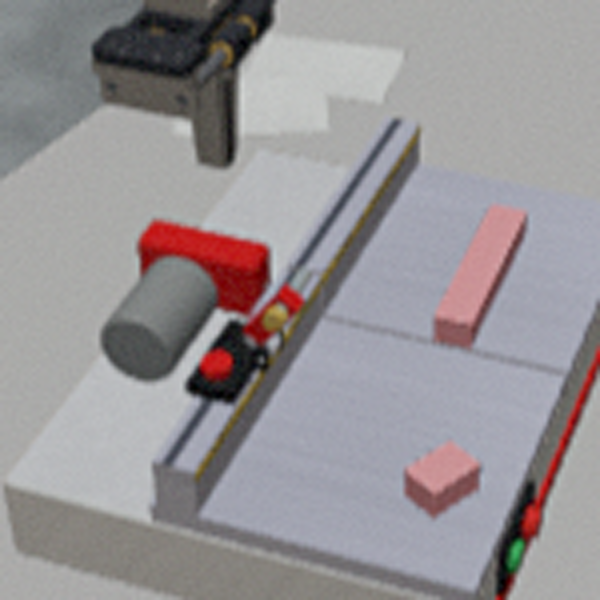

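The gripper tip shows at crop (217,160), with the flag still up at (275,315) and everything else in place. I'll check the camera against the known tip position.

```bash
python3 -c "
from h import *
e=robot.read_state()['eef_pos'];p=[533,40,.187]
b=inv(p,[e])[0]+[[a,d,0] for a in(-10,10) for d in(-18,18)]
print((proj('side',w(p,b))-[150,120])*4,proj('top',w(p,b)))
a=cv2.resize(cv2.imread('pics/top2.png')[100:235,180:340],(711,600),interpolation=2);cv2.imwrite('pics/t2.png',a)
print((proj('top',w(p,b))-[180,100])*4.444)
"
```

```text
[[248.3489587  169.75736456]
 [226.3697434  198.50287133]
 [221.32596606 163.90614046]
 [198.79267776 192.38680824]] [[236.45570502 141.61402193]
 [225.61529469 143.66166422]
 [235.37498185 135.79423841]
 [224.55883194 137.83475265]]
[[250.88915311 184.93271346]
 [202.7143696  194.0324358 ]
 [246.08641933 159.06959549]
 [198.01944913 168.1376408 ]]
```

View pics/t2.png

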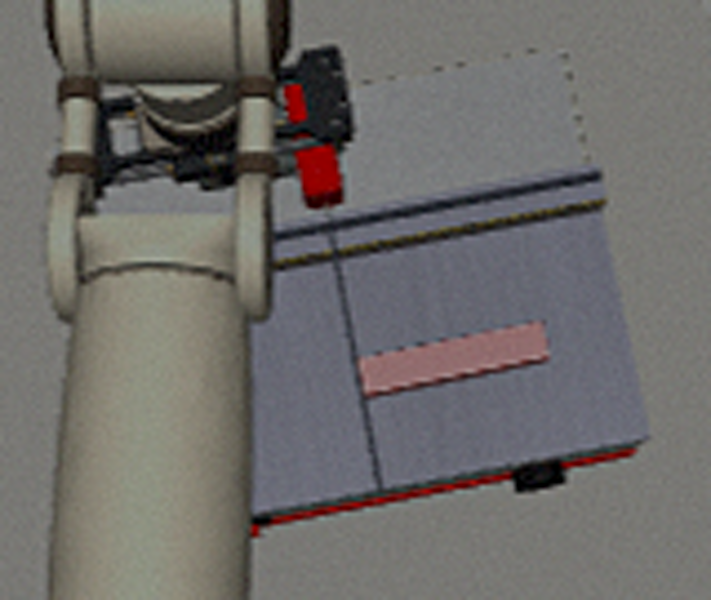

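```bash
python3 -c "
from h import *
print(proj('side',[[0,0,0],[0,0,20]]),proj('top',[[0,0,0],[0,0,400]]))
for c in C:
  k=C[c];print(c,k['K'].tolist(),k['rvec'].ravel(),k['tvec'].ravel())
a=cv2.resize(cv2.imread('pics/side2.png')[90:170,150:250],(800,600) and (750,600),interpolation=2)
b=np.array(cv2.imread('pics/side2.png'))
import sys
s=robot.read_state()
q=proj('side',[s['eef_pos']-[0,0,d] if 0 else s['eef_pos']+[0,0,d] for d in (0,18.7,60,88,300)]);print(q)
print(proj('top',[s['eef_pos']+[0,0,d] for d in (0,88,150,300)]))
for v in range(140,176,1): print(v,' '.join('%3d'%b[v,u].mean() for u in range(194,218)))
"
```

```text
[[415.70338109 285.21631212]
 [417.59045019 280.4054012 ]] [[267.85293777 316.72213168]
 [266.71324464 337.71127265]]
side [[420.8241728775831, 0.0, 257.3813093335605], [0.0, 420.8241728775831, 192.00670966721552], [0.0, 0.0, 1.0]] [ 0.69178025 -2.56484262  1.25150631] [ 430.77748081  253.61339255 1145.01771638]
top [[428.43664649180016, 0.0, 265.117932389381], [0.0, 428.43664649180016, 185.61888318178734], [0.0, 0.0, 1.0]] [ 2.12820188 -2.13434012  0.15695209] [   9.91861555  475.45161294 1553.74406774]
[[205.95311567 165.24043539]
 [205.56706534 159.4428417 ]
 [204.68545103 146.20300969]
 [204.06388644 136.86852997]
 [198.61663133  55.06320742]]
[[230.50173866 139.72263064]
 [227.81164557 132.09553096]
 [225.69237546 126.08685996]
 [219.59398234 108.79636086]]
140  76  76  75  78  64  66  72  54  74  82  70  59  46  44  67 134 199 196 194 195 195 194 197 198
141  85  89  76  74  65  61  59  75  81  89  59  59  41  42  77 136 203 196 195 196 196 196 199 195
142  88  82  85  74  77  63  74  82  81  83  65  60  35  43  74 138 199 196 196 193 195 198 198 197
143  77  75  89  87  80  74
[... 2572 characters left out ...]

169 168 168 172 169 170 169 168 172 167 172 169 172 183 183 185 184 182 184 186 181 187 184 182 184
170 169 170 167 168 169 169 169 168 169 168 175 183 181 185 184 184 182 184 181 182 184 181 182 182
171 167 169 167 169 166 168 171 171 168 173 182 182 184 184 181 181 181 183 182 182 183 185 184 182
172 171 168 171 168 170 168 167 166 172 178 184 187 182 183 177 183 181 181 182 183 185 183 183 182
173 171 170 171 168 168 168 169 169 178 186 186 183 183 184 183 184 182 180 180 181 183 184 184 183
174 172 170 170 172 170 168 167 176 186 185 185 185 185 182 183 185 183 187 183 181 184 184 182 181
175 153 159 166 172 172 172 174 187 188 185 187 183 182 184 184 182 183 184 182 182 186 184 182 183
```

The side camera shows the fingertip about 18 mm above the reported TCP, with the gripper shut. I'll touch the top of the fence (z=140) to settle it.

{"method": "jog_arm", "body": {
  "motion": [
    [[-31,38,0],[0,0,0],0],
    [[0,40,30],[0,0,0],0],
    [[0,0,40],[0,0,0],0],
    [[0,0,26],[0,0,0],0],
    [[0,0,4],[0,0,0],0],
    [[0,0,4],[0,0,0],0],
    [[0,0,2],[0,0,0],0],
    [[0,0,0],[0,0,0],0]
  ]
}}

```text
t: 4.0
eef_pos: [578.3, 36.0, 149.0]
tcp_rot: [0.996, 0.093, 0.001, 0.0]
ft_force: [0.1, -0.2, 0.3]
opening: 0.3
gripper_force: 0.0
```

{"method": "jog_arm", "body": {
  "motion": [
    [[0,0,1.5],[0,0,0],0],
    [[0,0,1.5],[0,0,0],0],
    [[0,0,1.5],[0,0,0],0]
  ]
}}

```text
t: 4.3
eef_pos: [577.6, 36.1, 143.1]
tcp_rot: [0.996, 0.093, 0.0, 0.0]
ft_force: [-0.5, -0.1, 0.2]
opening: 0.4
gripper_force: 0.0
```

{"method": "jog_arm", "body": {
  "motion": [
    [[0,0,1.5],[0,0,0],0],
    [[0,0,1],[0,0,0],0],
    [[0,0,1],[0,0,0],0]
  ]
}}

```text
t: 4.6
eef_pos: [577.4, 36.1, 139.2]
tcp_rot: [0.996, 0.093, -0.0, -0.0]
ft_force: [-0.4, 1.2, 0.6]
opening: 0.5
gripper_force: 0.0
```

{"method": "jog_arm", "body": {
  "motion": [
    [[0,0,1],[0,0,0],0],
    [[0,0,1],[0,0,0],0]
  ]
}}

```text
t: 4.8
eef_pos: [577.4, 36.1, 137.2]
tcp_rot: [0.996, 0.093, 0.0, -0.0]
ft_force: [0.3, -0.9, 0.5]
opening: 0.5
gripper_force: 0.0
```

{"method": "jog_arm", "body": {
  "motion": [
    [[0,0,1.5],[0,0,0],0],
    [[0,0,1.5],[0,0,0],0],
    [[0,0,1.5],[0,0,0],0]
  ]
}}

```text
t: 5.1
eef_pos: [577.4, 36.1, 132.6]
tcp_rot: [0.996, 0.093, -0.0, -0.0]
ft_force: [-0.2, 0.9, 0.9]
opening: 0.7
gripper_force: 0.0
```

{"method": "jog_arm", "body": {
  "motion": [
    [[0,0,1.5],[0,0,0],0],
    [[0,0,1.5],[0,0,0],0],
    [[0,0,1.5],[0,0,0],0]
  ]
}}

```text
t: 5.4
eef_pos: [577.4, 36.1, 128.2]
tcp_rot: [0.996, 0.093, -0.0, -0.0]
ft_force: [-0.0, 0.8, 0.1]
opening: 0.6
gripper_force: 0.0
```

```bash
python3 -c "
from h import *
st()
a=cv2.resize(robot.get_image('side')[100:250,150:300],(600,600),interpolation=2);cv2.imwrite('pics/s3.png',a)
"
```

```text
t 5.4 saw [ 42.9 -12.1 128.2] yaw-off deg -0.02 tilt [-0. -0. -1.] F saw [0.13 0.75 0.11] q [-0.15  0.22  1.65 -0.    1.26  1.24] op 0.6
```

View pics/s3.png

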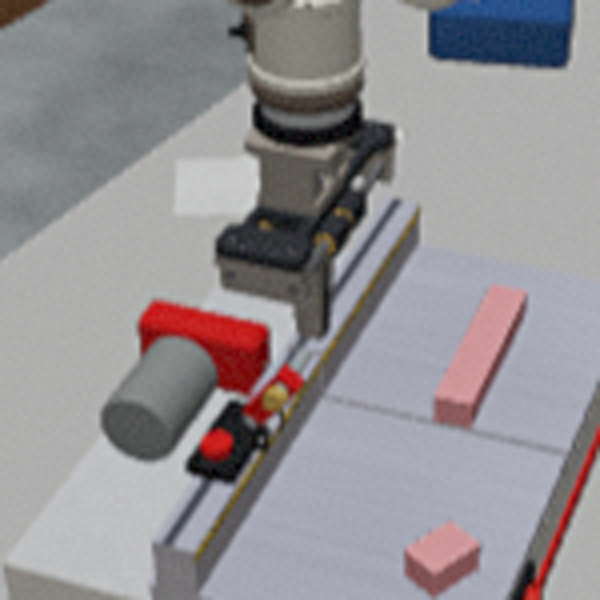

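The finger is over the fence, with its tip at crop (312,335), apparently just above the fence top. That fits the ~18 mm offset, so I'll keep probing down.

{"method": "jog_arm", "body": {
  "motion": [
    [[0,0,1.5],[0,0,0],0],
    [[0,0,1.5],[0,0,0],0],
    [[0,0,0],[0,0,0],0]
  ]
}}

```text
t: 5.75
eef_pos: [577.2, 36.1, 125.0]
tcp_rot: [0.996, 0.093, -0.0, -0.0]
ft_force: [-0.8, 0.0, 1.1]
opening: 0.8
gripper_force: 0.0
```

{"method": "jog_arm", "body": {
  "motion": [
    [[0,0,1],[0,0,0],0],
    [[0,0,1],[0,0,0],0],
    [[0,0,1],[0,0,0],0]
  ]
}}

```text
t: 6.05
eef_pos: [577.4, 36.0, 122.2]
tcp_rot: [0.996, 0.093, 0.0, 0.0]
ft_force: [1.5, -0.6, 0.1]
opening: 0.3
gripper_force: 0.0
```

{"method": "jog_arm", "body": {
  "motion": [
    [[0,0,1],[0,0,0],0],
    [[0,0,1],[0,0,0],0]
  ]
}}

```text
t: 6.25
eef_pos: [577.4, 36.1, 120.2]
tcp_rot: [0.996, 0.093, -0.0, 0.0]
ft_force: [-0.9, -0.1, 0.4]
opening: 0.5
gripper_force: 0.0
```

{"method": "jog_arm", "body": {
  "motion": [
    [[0,0,1.5],[0,0,0],0],
    [[0,0,1.5],[0,0,0],0],
    [[0,0,1],[0,0,0],0]
  ]
}}

```text
t: 6.55
eef_pos: [577.6, 36.1, 119.0]
tcp_rot: [0.996, 0.093, 0.0, 0.0]
ft_force: [-8.4, 0.6, 19.7]
opening: 0.6
gripper_force: 9.7
```

{"method": "jog_arm", "body": {
  "motion": [
    [[0,0,1.5],[0,0,0],0],
    [[0,0,1.5],[0,0,0],0],
    [[0,0,1],[0,0,0],0]
  ]
}}

```text
t: 6.85
eef_pos: [577.7, 36.1, 118.9]
tcp_rot: [0.996, 0.094, 0.0, 0.0]
ft_force: [-19.5, 1.2, 40.3]
opening: 0.5
gripper_force: 20.1
```

```bash
python3 -c "
from h import *
st()
a=cv2.resize(robot.get_image('side')[140:215,190:265],(600,600),interpolation=2);cv2.imwrite('pics/s4.png',a)
e=robot.read_state()['eef_pos'];print((proj('side',[e,e+[0,0,20],e+[10,0,0],e+[0,10,0]])-[190,140])*8)
p=[533,40,.187];print(((proj('side',w(p,[(30,-12,140),(60,-12,140),(30,-220,140),(60,-220,140),(30,0,100)]))-[190,140])*8).round().tolist())
"
```

```text
t 6.85 saw [ 43.2 -12.2 118.9] yaw-off deg 0.03 tilt [ 0.     0.001 -1.   ] F saw [-18.96   4.8   40.33] q [-0.15  0.23  1.66 -0.    1.25  1.24] op 0.5
[[308.17189182 400.84224618]
 [307.00749947 358.48052608]
 [285.77529926 392.3784366 ]
 [293.67790853 414.97142852]]
[[340.0, 364.0], [265.0, 347.0], [523.0, 80.0], [456.0, 66.0], [330.0, 467.0]]
```

View pics/s4.png

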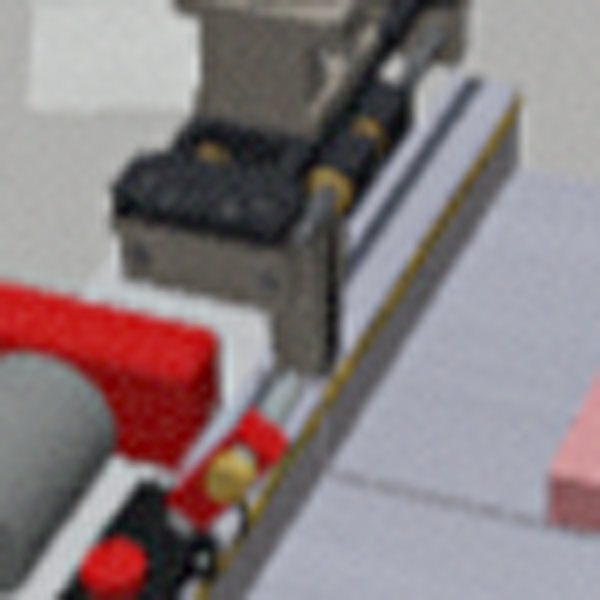

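The finger sat on the fence top at TCP z=119. So with the gripper shut, the real fingertip is 21 mm above the reported TCP, which also matches the side picture: the tip shows at (307,356) there. I'll back off at once and go behind the flag.

{"method": "jog_arm", "body": {
  "motion": [
    [[0,0,-20],[0,0,0],0],
    [[0,0,-40],[0,0,0],0],
    [[0,0,-40],[0,0,0],0],
    [[10,-40,0],[0,0,0],0],
    [[10,-40,0],[0,0,0],0],
    [[10,-37,0],[0,0,0],0],
    [[0,0,0],[0,0,0],0]
  ]
}}

```text
t: 7.6
eef_pos: [584.7, 160.7, 212.2]
tcp_rot: [0.995, 0.096, 0.0, -0.001]
ft_force: [-0.1, 0.9, 0.8]
opening: 0.4
gripper_force: 0.0
```

```bash
sed -i 's/p=\[533,40,.187\];x=inv/p=[530,45,.187];x=inv/; s/print("t",round/x[2]+=21;print("t",round/' h.py; python3 -c "
from h import *
st()
p=[530,45,.187]
im=robot.get_image('side');m=((im[...,2].astype(int)>150)&(im[...,1]<60)).astype(np.uint8);n,l,s,ce=cv2.connectedComponentsWithStats(m)
print([(ce[i].round(1).tolist(),inv(p,onplane('side',[ce[i]],165))[0].round(1).tolist()) for i in range(1,n) if s[i,4]>10])
for r in robot.silhouettes('side','flag')[:1]:
    v,u=np.where(r['pixels']);print(r['p'],len(u),u.min(),u.max(),v.min(),v.max(),u.mean(),v.mean())
for th in (2.3,2.5,2.7,2.9):
  q=proj('side',w(p,[(27+x*np.cos(th)+z*np.sin(th),99+y,152-x*np.sin(th)+z*np.cos(th)) for x in(-22,-4) for y in(-7,7) for z in(-49,1)]));print(th,q.min(0).round(),q.max(0).round(),q.mean(0).round(1))
"
```

```text
t 7.6 saw [ 75.3 103.5 233.2] yaw-off deg 0.25 tilt [ 0.    -0.002 -1.   ] F saw [0.04 0.91 0.77] q [0.07 0.23 1.48 0.   1.43 1.45] op 0.4
[([201.3, 181.6], [110.8, 27.0, 165.0]), ([222.2, 194.0], [32.1, 59.3, 165.0]), ([203.8, 210.1], [51.5, 139.5, 165.0]), ([283.4, 246.8], [-185.6, 197.1, 165.0]), ([271.6, 275.9], [-185.7, 293.4, 165.0])]
0.71 728 160 190 310 338 175.77197802197801 324.6098901098901
2.3 [212. 193.] [231. 207.] [221.3 200.1]
2.5 [211. 191.] [228. 207.] [219.5 199.3]
2.7 [210. 190.] [225. 208.] [217.6 198.7]
2.9 [210. 189.] [222. 208.] [215.8 198.5]
```

{"method": "jog_arm", "body": {
  "motion": [
    [[0,0,0],[0,0,0],0],
    [[0,0,42],[0,0,0],0],
    [[-20,0,0],[0,0,0],0],
    [[0,0,0],[0,0,0],0]
  ]
}}

```text
t: 8.1
eef_pos: [563.3, 151.4, 168.4]
tcp_rot: [0.996, 0.092, -0.002, 0.0]
ft_force: [0.6, -0.2, -0.8]
opening: 0.6
gripper_force: 0.0
```

```bash
python3 -c "
from h import *
st()"
```

```text
t 8.1 saw [ 52.5  98.4 189.4] yaw-off deg -0.12 tilt [-0.005 -0.    -1.   ] F saw [ 0.52 -0.3  -0.76] q [ 0.06  0.2   1.6  -0.    1.35  1.44] op 0.6
```

{"method": "jog_arm", "body": {
  "motion": [
    [[-15,0,0],[0,0,0],0],
    [[-14,0,2],[0,0,0],0],
    [[-14,0,5],[0,0,0],0],
    [[-15,0,9],[0,0,0],0],
    [[-16,0,10],[0,0,0],0],
    [[-2,0,12],[0,0,0],0]
  ]
}}

```text
t: 8.7
eef_pos: [491.5, 137.8, 133.9]
tcp_rot: [0.996, 0.093, 0.001, 0.0]
ft_force: [-3.4, -1.6, 2.1]
opening: 0.7
gripper_force: 1.9
```

```bash
python3 -c "
from h import *
st()"
```

```text
t 8.7 saw [-20.6  98.3 154.9] yaw-off deg -0.09 tilt [ 0.003  0.001 -1.   ] F saw [-3.6  -0.99  2.09] q [ 0.04  0.04  1.84 -0.    1.25  1.42] op 0.7
```

The finger is in contact and the flag is past level. I'll finish the swing.

{"method": "jog_arm", "body": {
  "motion": [
    [[1,0,12],[0,0,0],0],
    [[5,0,12],[0,0,0],0],
    [[5,0,8],[0,0,0],0],
    [[4,0,2],[0,0,0],0],
    [[0,0,0],[0,0,0],0]
  ]
}}

```text
t: 9.2
eef_pos: [505.5, 141.8, 97.1]
tcp_rot: [0.996, 0.093, -0.001, -0.0]
ft_force: [-1.6, -0.2, -1.1]
opening: 0.5
gripper_force: 0.7
```

{"method": "jog_arm", "body": {
  "motion": [
    [[1,0,0],[0,0,0],0],
    [[1,0,0],[0,0,0],0],
    [[0,0,0],[0,0,0],0]
  ]
}}

```text
t: 9.5
eef_pos: [507.0, 142.1, 98.1]
tcp_rot: [0.996, 0.093, -0.001, -0.0]
ft_force: [-3.7, 0.4, -2.9]
opening: 0.5
gripper_force: 1.7
```

```bash
python3 -c "
from h import *
st()"
```

```text
t 9.5 saw [ -4.6  99.7 119.1] yaw-off deg -0.01 tilt [-0.001 -0.    -1.   ] F saw [-3.6   1.12 -2.93] q [0.04 0.13 1.83 0.   1.19 1.43] op 0.5
```

{"method": "jog_arm", "body": {
  "motion": [
    [[1,0,0],[0,0,0],0],
    [[1,0,0],[0,0,0],0],
    [[0,0,0],[0,0,0],0]
  ]
}}

```text
t: 9.8
eef_pos: [509.3, 142.4, 98.1]
tcp_rot: [0.996, 0.093, -0.0, -0.0]
ft_force: [-4.5, -1.0, -2.6]
opening: 0.2
gripper_force: 1.9
```

```bash
python3 -c "
from h import *
st()"
```

```text
t 9.8 saw [ -2.3  99.5 119.1] yaw-off deg -0.02 tilt [-0.001 -0.    -1.   ] F saw [-4.6  -0.13 -2.65] q [0.04 0.13 1.82 0.   1.19 1.43] op 0.2
```

Still moving freely, so it isn't at the hard stop yet.

{"method": "jog_arm", "body": {
  "motion": [
    [[1,0,0],[0,0,0],0],
    [[1,0,0],[0,0,0],0],
    [[0,0,0],[0,0,0],0]
  ]
}}

```text
t: 10.1
eef_pos: [510.8, 142.6, 97.8]
tcp_rot: [0.996, 0.093, -0.001, 0.0]
ft_force: [-5.5, -1.7, -3.4]
opening: 0.5
gripper_force: 2.6
```

{"method": "jog_arm", "body": {
  "motion": [
    [[1,0,0],[0,0,0],0],
    [[1,0,0],[0,0,0],0],
    [[0,0,0],[0,0,0],0]
  ]
}}

```text
t: 10.4
eef_pos: [510.9, 142.6, 97.6]
tcp_rot: [0.996, 0.093, -0.003, 0.0]
ft_force: [-12.7, -2.9, 1.1]
opening: 0.5
gripper_force: 6.2
```

```bash
python3 -c "
from h import *
st()"
```

```text
t 10.4 saw [ -0.6  99.5 118.6] yaw-off deg -0.0 tilt [-0.006 -0.    -1.   ] F saw [-13.01  -0.52   1.1 ] q [ 0.04  0.14  1.81 -0.    1.19  1.43] op 0.5
```

The hard stop is felt: 13 N with no further motion at x=-0.6. So in this frame the finger should read about -5.6 when the blank is flat on the fence. I'll retreat and go in front of the blank.

{"method": "jog_arm", "body": {
  "motion": [
    [[-15,0,0],[0,0,0],0],
    [[-25,0,-10],[0,0,0],0],
    [[-10,20,-30],[0,0,0],0],
    [[-20,40,0],[0,0,0],0],
    [[-20,40,0],[0,0,0],0],
    [[-20,40,0],[0,0,0],0],
    [[-11,35,0],[0,0,0],0],
    [[0,0,20],[0,0,0],0]
  ]
}}

```text
t: 11.2
eef_pos: [431.7, -57.2, 122.8]
tcp_rot: [0.996, 0.09, 0.006, 0.004]
ft_force: [-1.2, 0.1, 0.6]
opening: 0.5
gripper_force: 0.0
```

```bash
python3 -c "
from h import *
st()
p=[530,45,.187]
im=robot.get_image('side');b=im.astype(int)
m=((b[...,2]-b[...,1]>35)&(b[...,1]>90)).astype(np.uint8);n,l,s,ce=cv2.connectedComponentsWithStats(m)
for i in range(1,n):
    if s[i,4]>40:
        ys,xs=np.where(l==i);r=cv2.minAreaRect(inv(p,onplane('side',np.c_[xs,ys],125))[:,:2].astype(np.float32));print(s[i,4],np.round(r[0],1),np.round(r[1],1),round(r[2],1))
m=((b[...,2]>140)&(b[...,1]<70)).astype(np.uint8);n,l,s,ce=cv2.connectedComponentsWithStats(m)
print([(ce[i].round(1).tolist(),s[i].tolist(),inv(p,onplane('side',[ce[i]],165))[0].round(1).tolist()) for i in range(1,n) if s[i,4]>10])
"
```

```text
t 11.2 saw [-115.6  -82.1  143.8] yaw-off deg -0.33 tilt [ 0.011  0.009 -1.   ] F saw [-1.21  0.31  0.64] q [-0.41 -0.16  2.06 -0.    1.23  0.98] op 0.5
278 [-67.3 -71.5] [ 29.4 140.6] 0.6
132 [-109.   143.9] [41.9 30.3] 62.4
[([200.5, 181.3], [185, 176, 32, 12, 215], [113.7, 26.5, 165.0]), ([289.3, 232.4], [281, 206, 20, 47, 77], [-185.6, 143.3, 165.0]), ([203.7, 210.3], [200, 208, 8, 6, 36], [51.3, 140.5, 165.0]), ([271.4, 276.0], [269, 269, 6, 15, 20], [-185.5, 293.7, 165.0])]
```

{"method": "jog_arm", "body": {
  "motion": [
    [[0,-3,15],[0,0,0],0],
    [[0,-3,15],[0,0,0],0],
    [[0,0,4],[0,0,0],0],
    [[0,0,0],[0,0,0],0]
  ]
}}

```text
t: 11.65
eef_pos: [426.7, -45.4, 84.9]
tcp_rot: [0.996, 0.094, 0.001, 0.0]
ft_force: [-0.1, 0.3, 1.1]
opening: 0.2
gripper_force: 0.0
```

```bash
python3 -c "
from h import *
st()"
```

```text
t 11.65 saw [-118.3  -69.7  105.9] yaw-off deg 0.02 tilt [ 0.001  0.001 -1.   ] F saw [-0.04  0.27  1.09] q [-0.39 -0.12  2.1   0.    1.15  0.99] op 0.2
```

{"method": "jog_arm", "body": {
  "motion": [
    [[8,6,-3],[0,0,0],0],
    [[12,0,0],[0,0,0],0],
    [[8,0,0],[0,0,0],0],
    [[8,0,0],[0,0,0],0],
    [[8,0,0],[0,0,0],0],
    [[8,0,0],[0,0,0],0],
    [[8,0,0],[0,0,0],0],
    [[8,0,0],[0,0,0],0]
  ]
}}

```text
t: 12.45
eef_pos: [494.4, -38.6, 87.3]
tcp_rot: [0.996, 0.093, -0.0, -0.0]
ft_force: [-1.9, -0.3, 2.5]
opening: 0.2
gripper_force: 0.8
```

{"method": "jog_arm", "body": {
  "motion": [
    [[8,0,0],[0,0,0],0],
    [[8,0,0],[0,0,0],0],
    [[8,0,0],[0,0,0],0],
    [[6,0,0],[0,0,0],0],
    [[5,0,0],[0,0,0],0],
    [[3,0,0],[0,0,0],0],
    [[2,0,0],[0,0,0],0],
    [[0,0,0],[0,0,0],0]
  ]
}}

```text
t: 13.25
eef_pos: [533.4, -31.3, 87.3]
tcp_rot: [0.996, 0.093, 0.0, -0.0]
ft_force: [-0.1, -0.1, 0.1]
opening: 0.3
gripper_force: 0.0
```

```bash
python3 -c "
from h import *
st()"
```

```text
t 13.25 saw [-10.9 -75.6 108.3] yaw-off deg -0.02 tilt [ 0. -0. -1.] F saw [-0.09 -0.13  0.08] q [-0.29  0.16  1.81  0.    1.17  1.1 ] op 0.3
```

{"method": "jog_arm", "body": {
  "motion": [
    [[1.5,0,0],[0,0,0],0],
    [[1.5,0,0],[0,0,0],0],
    [[1.5,0,0],[0,0,0],0],
    [[0,0,0],[0,0,0],0]
  ]
}}

```text
t: 13.65
eef_pos: [537.8, -30.5, 87.3]
tcp_rot: [0.996, 0.093, 0.0, -0.0]
ft_force: [-0.3, -0.2, 0.2]
opening: 0.4
gripper_force: 0.1
```

```bash
python3 -c "
from h import *
st()"
```

```text
t 13.65 saw [ -6.4 -75.6 108.3] yaw-off deg -0.03 tilt [ 0.  0. -1.] F saw [-0.3  -0.19  0.24] q [-0.28  0.17  1.8   0.    1.17  1.1 ] op 0.4
```

{"method": "jog_arm", "body": {
  "motion": [
    [[1,0,0],[0,0,0],0],
    [[1,0,0],[0,0,0],0],
    [[1,0,0],[0,0,0],0],
    [[0,0,0],[0,0,0],0]
  ]
}}

```text
t: 14.05
eef_pos: [538.5, -30.4, 87.3]
tcp_rot: [0.996, 0.093, -0.003, 0.0]
ft_force: [-8.8, -2.5, 6.1]
opening: 0.5
gripper_force: 4.7
```

```bash
python3 -c "
from h import *
st()"
```

```text
t 14.05 saw [ -5.7 -75.6 108.3] yaw-off deg 0.0 tilt [-0.005 -0.    -1.   ] F saw [-9.06 -0.79  6.09] q [-0.28  0.18  1.79 -0.    1.17  1.11] op 0.5
```

The blank is flat, seating at -5.7 where -5.6 was predicted. I'll go to its right end.

{"method": "jog_arm", "body": {
  "motion": [
    [[-12,0,0],[0,0,0],0],
    [[-15,10,-30],[0,0,0],0],
    [[0,45,-10],[0,0,0],0],
    [[10,45,0],[0,0,0],0],
    [[20,10,0],[0,0,0],0],
    [[20,0,0],[0,0,0],0],
    [[0,0,0],[0,0,0],0],
    [[0,0,0],[0,0,0],0]
  ]
}}

```text
t: 14.85
eef_pos: [583.3, -133.5, 127.0]
tcp_rot: [0.996, 0.094, -0.0, -0.0]
ft_force: [-0.1, -0.1, -0.2]
opening: -0.1
gripper_force: 0.0
```

```bash
python3 -c "
from h import *
st()
p=[530,45,.187]
im=robot.get_image('side');b=im.astype(int)
m=((b[...,2]-b[...,1]>35)&(b[...,1]>90)).astype(np.uint8);n,l,s,ce=cv2.connectedComponentsWithStats(m)
for i in range(1,n):
    if s[i,4]>40:
        ys,xs=np.where(l==i);r=cv2.minAreaRect(inv(p,onplane('side',np.c_[xs,ys],125))[:,:2].astype(np.float32));print(s[i,4],np.round(r[0],1),np.round(r[1],1),round(r[2],1))
cv2.imwrite('pics/s5.png',cv2.resize(im[130:250,170:320],(750,600),interpolation=2))
"
```

```text
t 14.85 saw [  19.2 -185.3  148. ] yaw-off deg 0.02 tilt [-0. -0. -1.] F saw [-0.07 -0.05 -0.23] q [-0.43  0.27  1.6   0.    1.27  0.96] op -0.1
307 [ 18.8 -69.9] [ 31.3 165.5] 0.3
133 [-108.9  144.1] [42.5 30.3] 62.4
```

View pics/s5.png

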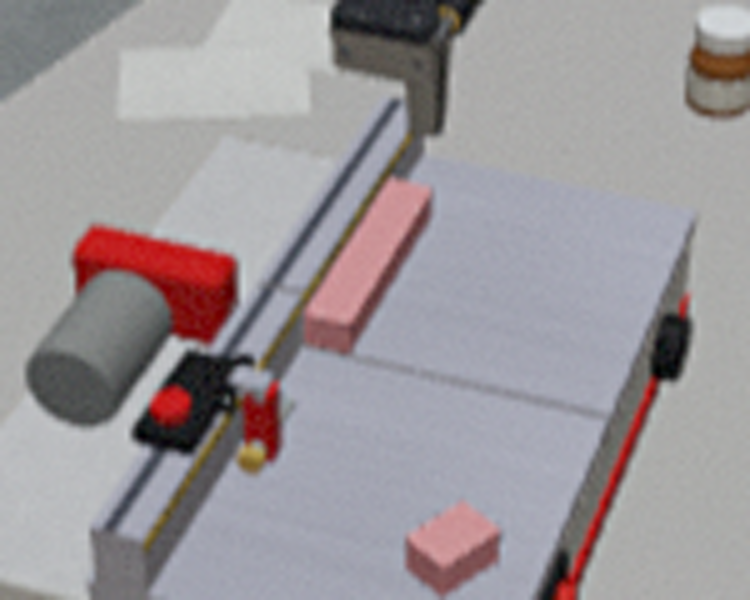

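The flag hangs fully down at (262,420), with its screw pointing right at (290,408). The blank lies flat on the fence at (310–430, 180–350), and the finger is beyond its right end. I'll lower and push.

{"method": "jog_arm", "body": {
  "motion": [
    [[0,0,20],[0,0,0],0],
    [[0,0,20],[0,0,0],0],
    [[0,-10,0],[0,0,0],0],
    [[0,-6,0],[0,0,0],0],
    [[0,-5,0],[0,0,0],0],
    [[0,-5,0],[0,0,0],0],
    [[0,-5,0],[0,0,0],0],
    [[0,-5,0],[0,0,0],0]
  ]
}}

```text
t: 15.7
eef_pos: [577.6, -99.1, 88.6]
tcp_rot: [0.996, 0.093, 0.001, 0.001]
ft_force: [-1.5, -5.6, 3.8]
opening: 0.4
gripper_force: 2.4
```

```bash
python3 -c "
from h import *
st()"
```

```text
t 15.7 saw [  19.9 -150.4  109.6] yaw-off deg -0.01 tilt [ 0.002  0.003 -1.   ] F saw [-2.55 -5.18  3.84] q [-0.38  0.28  1.67 -0.    1.19  1.01] op 0.4
```

{"method": "jog_arm", "body": {
  "motion": [
    [[0,-4,0],[0,0,0],0],
    [[0,-4,0],[0,0,0],0],
    [[0,-4,0],[0,0,0],0],
    [[0,-4,0],[0,0,0],0],
    [[0,-4,0],[0,0,0],0],
    [[0,-4,0],[0,0,0],0],
    [[0,-3,0],[0,0,0],0],
    [[0,-2,0],[0,0,0],0]
  ]
}}

```text
t: 16.5
eef_pos: [572.3, -71.0, 88.6]
tcp_rot: [0.996, 0.093, 0.001, 0.001]
ft_force: [-1.3, -5.9, 4.2]
opening: 0.5
gripper_force: 2.9
```

{"method": "jog_arm", "body": {
  "motion": [
    [[0,-2,0],[0,0,0],0],
    [[0,-2,0],[0,0,0],0],
    [[0,-2,0],[0,0,0],0],
    [[0,-2,0],[0,0,0],0]
  ]
}}

```text
t: 16.9
eef_pos: [570.8, -63.3, 88.6]
tcp_rot: [0.996, 0.093, 0.001, 0.001]
ft_force: [-2.1, -6.6, 5.1]
opening: 0.4
gripper_force: 3.0
```

```bash
python3 -c "
from h import *
st()
p=[530,45,.187]
im=robot.get_image('side');b=im.astype(int)
m=((b[...,2]-b[...,1]>35)&(b[...,1]>90)).astype(np.uint8);n,l,s,ce=cv2.connectedComponentsWithStats(m)
for i in range(1,n):
    if s[i,4]>40:
        ys,xs=np.where(l==i);q=inv(p,onplane('side',np.c_[xs,ys],125));r=cv2.minAreaRect(q[:,:2].astype(np.float32));print(s[i,4],np.round(r[0],1),np.round(r[1],1),round(r[2],1),q[:,1].min(),q[:,1].max())
"
```

```text
t 16.9 saw [  19.9 -113.9  109.6] yaw-off deg -0.03 tilt [ 0.001  0.003 -1.   ] F saw [-3.26 -6.1   5.06] q [-0.32  0.26  1.7  -0.    1.18  1.07] op 0.4
338 [ 18.6 -19.8] [ 31.3 157.5] 0.3 -98.50756282619098 58.970384179964796
133 [-109.1  143.8] [42.1 30.3] 62.4 118.44126133123551 168.00261562652219
```

Sliding takes about 6 N with a sideways and downward component, so the contact is strained. I'll back off to relax it, then push slowly.

{"method": "jog_arm", "body": {
  "motion": [
    [[0,4,0],[0,0,0],0],
    [[0,0,0],[0,0,0],0],
    [[0,0,0],[0,0,0],0]
  ]
}}

```text
t: 17.25
eef_pos: [570.3, -65.5, 86.7]
tcp_rot: [0.996, 0.093, -0.0, -0.001]
ft_force: [0.0, -1.1, -0.7]
opening: 0.2
gripper_force: 0.0
```

```bash
python3 -c "
from h import *
st()"
```

```text
t 17.25 saw [  19.1 -116.   107.7] yaw-off deg -0.03 tilt [-0.001 -0.001 -1.   ] F saw [-0.16 -1.04 -0.66] q [-0.33  0.26  1.7   0.    1.18  1.06] op 0.2
```

{"method": "jog_arm", "body": {
  "motion": [
    [[0,-2,0],[0,0,0],0],
    [[0,-1,0],[0,0,0],0],
    [[0,-1,0],[0,0,0],0],
    [[0,-1,0],[0,0,0],0],
    [[0,-1,0],[0,0,0],0]
  ]
}}

```text
t: 17.75
eef_pos: [569.5, -60.0, 87.3]
tcp_rot: [0.996, 0.093, -0.0, 0.0]
ft_force: [-0.6, 0.1, -0.6]
opening: 0.8
gripper_force: 0.3
```

```bash
python3 -c "
from h import *
st()"
```

```text
t 17.75 saw [  19.3 -110.5  108.3] yaw-off deg -0.02 tilt [-0.  0. -1.] F saw [-0.56  0.2  -0.61] q [-0.32  0.26  1.7  -0.    1.18  1.07] op 0.8
```

{"method": "jog_arm", "body": {
  "motion": [
    [[0,-1,0],[0,0,0],0],
    [[0,-1,0],[0,0,0],0],
    [[0,-1,0],[0,0,0],0],
    [[0,-1,0],[0,0,0],0]
  ]
}}

```text
t: 18.15
eef_pos: [568.8, -56.1, 87.3]
tcp_rot: [0.996, 0.093, -0.0, 0.0]
ft_force: [-0.7, 0.0, 0.0]
opening: 0.7
gripper_force: 0.3
```

```bash
python3 -c "
from h import *
st()"
```

```text
t 18.15 saw [  19.3 -106.5  108.3] yaw-off deg -0.02 tilt [-0.  0. -1.] F saw [-0.72  0.15  0.03] q [-0.31  0.25  1.71 -0.    1.18  1.07] op 0.7
```

{"method": "jog_arm", "body": {
  "motion": [
    [[0,-1,0],[0,0,0],0],
    [[0,-1,0],[0,0,0],0],
    [[0,-1,0],[0,0,0],0],
    [[0,-1,0],[0,0,0],0]
  ]
}}

```text
t: 18.55
eef_pos: [568.6, -54.5, 87.8]
tcp_rot: [0.996, 0.093, 0.0, 0.002]
ft_force: [-0.0, -10.0, -0.8]
opening: 0.3
gripper_force: 5.0
```

```bash
python3 -c "
from h import *
st()
p=[530,45,.187]
im=robot.get_image('side');b=im.astype(int)
m=((b[...,2]-b[...,1]>35)&(b[...,1]>90)).astype(np.uint8);n,l,s,ce=cv2.connectedComponentsWithStats(m)
for i in range(1,n):
    if s[i,4]>140:
        ys,xs=np.where(l==i);q=inv(p,onplane('side',np.c_[xs,ys],125));r=cv2.minAreaRect(q[:,:2].astype(np.float32));print(s[i,4],np.round(r[0],1),np.round(r[1],1),round(r[2],1),q[:,1].min(),q[:,1].max())
"
```

```text
t 18.55 saw [  19.4 -104.9  108.8] yaw-off deg -0.01 tilt [ 0.     0.005 -1.   ] F saw [-1.9  -9.86 -0.79] q [-0.3   0.25  1.71 -0.    1.18  1.08] op 0.3
336 [ 18.8 -11.2] [ 31.6 156.9] 0.2 -89.6897902824711 67.19917850320547
```

Force jumped to about 10 N. I'll ease to about 7 N and look at whether it's the screw.

{"method": "jog_arm", "body": {
  "motion": [
    [[0,0.6,0],[0,0,0],0],
    [[0,0,0],[0,0,0],0],
    [[0,0,0],[0,0,0],0]
  ]
}}

```text
t: 18.9
eef_pos: [568.6, -54.5, 87.8]
tcp_rot: [0.996, 0.093, 0.0, 0.002]
ft_force: [-0.8, -6.2, 0.7]
opening: 0.7
gripper_force: 3.1
```

```bash
python3 -c "
from h import *
st()
im=robot.get_image('side')
cv2.imwrite('pics/s6.png',cv2.resize(im[155:230,195:295],(800,600),interpolation=2))
"
```

```text
t 18.9 saw [  19.4 -105.   108.8] yaw-off deg -0.03 tilt [ 0.     0.003 -1.   ] F saw [-1.92 -5.94  0.69] q [-0.31  0.25  1.71 -0.    1.18  1.08] op 0.7
```

View pics/s6.png

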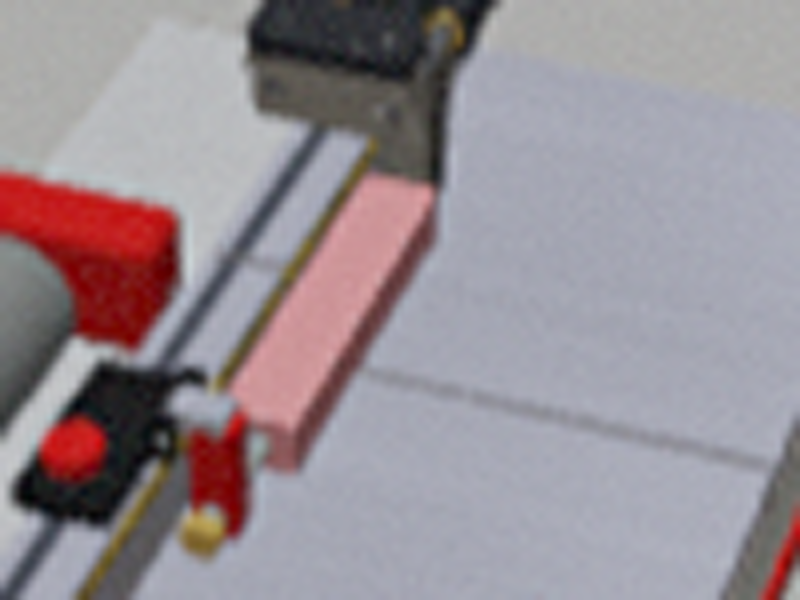

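The screw at (260,448) bears on the blank's end and the blank lies along the fence. It didn't budge between 6 and 10 N, so it's seated. I'll bring it to about 7 N, hold, then let go gently.

{"method": "jog_arm", "body": {
  "motion": [
    [[0,-0.3,0],[0,0,0],0],
    [[0,0,0],[0,0,0],0],
    [[0,0,0],[0,0,0],0]
  ]
}}

```text
t: 19.25
eef_pos: [568.6, -54.5, 87.8]
tcp_rot: [0.996, 0.093, 0.0, 0.002]
ft_force: [-1.1, -6.9, 0.2]
opening: 0.1
gripper_force: 3.6
```

{"method": "jog_arm", "body": {
  "motion": [
    [[0,1,0],[0,0,0],0],
    [[0,1,0],[0,0,0],0],
    [[0,3,0],[0,0,0],0],
    [[0,15,0],[0,0,0],0],
    [[0,10,-20],[0,0,0],0],
    [[0,0,-40],[0,0,0],0],
    [[-10,10,-40],[0,0,0],0],
    [[0,0,0],[0,0,0],0]
  ]
}}

```text
t: 20.05
eef_pos: [569.3, -96.6, 194.3]
tcp_rot: [0.996, 0.093, 0.005, 0.003]
ft_force: [-0.0, -0.8, 0.7]
opening: 0.3
gripper_force: 0.0
```

```bash
python3 -c "
from h import *
st()
p=[530,45,.187]
for k in range(2):
    im=robot.get_image('side');b=im.astype(int)
    m=((b[...,2]-b[...,1]>35)&(b[...,1]>90)).astype(np.uint8);n,l,s,ce=cv2.connectedComponentsWithStats(m)
    for i in range(1,n):
        if s[i,4]>80:
            ys,xs=np.where(l==i);q=inv(p,onplane('side',np.c_[xs,ys],125));r=cv2.minAreaRect(q[:,:2].astype(np.float32));print(s[i,4],np.round(r[0],1),np.round(r[1],1),round(r[2],1),q[:,1].min(),q[:,1].max())
m=((b[...,2]>140)&(b[...,1]<70)).astype(np.uint8);n,l,s,ce=cv2.connectedComponentsWithStats(m)
print([inv(p,onplane('side',[ce[i]],165))[0].round(1).tolist() for i in range(1,n) if s[i,4]>10])
"
```

```text
t 20.05 saw [  12.3 -146.5  215.3] yaw-off deg -0.09 tilt [ 0.01   0.006 -1.   ] F saw [-0.15 -0.76  0.75] q [-0.38  0.15  1.6  -0.    1.38  1.01] op 0.3
332 [ 18.7 -10.2] [ 31.4 154.6] 0.1 -87.51206434732575 67.08237763005327
135 [-108.9  144.1] [42.7 30.3] 62.4 118.44126133123551 168.00261562652219
332 [ 18.8 -10.2] [ 31.5 154.6] 0.0 -87.51206434732575 67.08237763005327
132 [-109.   143.9] [41.9 30.3] 62.4 121.17902235646285 168.00261562652219
[[113.8, 26.1, 165.0], [-185.6, 142.5, 165.0], [51.3, 140.5, 165.0], [-185.6, 293.4, 165.0]]
```

{"method": "jog_arm", "body": {
  "motion": [
    [[-40,20,-20],[0,0,0],0],
    [[-40,25,0],[0,0,0],0],
    [[-40,25,0],[0,0,0],0],
    [[-40,25,0],[0,0,0],0],
    [[-40,25,0],[0,0,0],0],
    [[-40,25,0],[0,0,0],0],
    [[0,0,0],[0,0,0],0]
  ]
}}

```text
t: 20.85
eef_pos: [353.1, -283.1, 205.4]
tcp_rot: [0.996, 0.09, -0.001, -0.001]
ft_force: [0.7, 0.1, -0.6]
opening: 0.5
gripper_force: 0.0
```

```bash
python3 -c "
from h import *
st()
p=[530,45,.187]
def edge(im,A,B,name):
    # subpixel pink/non-pink edge along normal; fit line -> saw-frame angle at z=125
    b=im.astype(np.float32);f=cv2.GaussianBlur(b[...,2]-b[...,1],(0,0),.7);out=[]
    for t in np.linspace(.15,.85,60):
        P=np.array(A)+t*(np.array(B)-A)
        L=np.linspace(-8,8,161);q=proj('side',w(p,[P+[d,0,0] for d in L])).astype(np.float32)
        v=cv2.remap(f,q[:,0].reshape(1,-1),q[:,1].reshape(1,-1),1).ravel();g=np.gradient(v);out.append((P[1],P[0]+L[np.argmax(np.abs(g))]))
    o=np.array(out);k=np.polyfit(o[:,0],o[:,1],1);r=o[:,1]-np.polyval(k,o[:,0]);k=np.polyfit(o[abs(r)<2,0],o[abs(r)<2,1],1);print(name,'deg',np.degrees(np.arctan(k[0])).round(2),'x mid',np.polyval(k,-20).round(1))
ims=np.mean([robot.get_image('side').astype(np.float32) for _ in range(6)],0)
edge(ims,(34,-92,125),(34,55,125),'rear');edge(ims,(4,-92,125),(4,55,125),'front')
for d in robot.look_for('side','flag')[:2]:print(inv(p,[d['xyz']]).round(1),d['p'])
g=ims.mean(2).astype(np.float32);f=cv2.GaussianBlur(ims[...,1]-ims[...,0]*1.0,(0,0),.7)
# gold strip line near fence top edge: max of G-B
out=[]
for y in np.linspace(-200,60,80):
    L=np.linspace(-8,8,161);q=proj('side',w(p,[(34+d,y,140) for d in L])).astype(np.float32);v=cv2.remap(f,q[:,0].reshape(1,-1),q[:,1].reshape(1,-1),1).ravel();out.append((y,34+L[v.argmax()]))
o=np.array(out);k=np.polyfit(o[:,0],o[:,1],1);r=o[:,1]-np.polyval(k,o[:,0]);m=abs(r)<1.5;k=np.polyfit(o[m,0],o[m,1],1);print('fence strip deg',np.degrees(np.arctan(k[0])).round(2),m.sum(),k)
"
```

```text
t 20.85 saw [-234.8 -289.5  226.4] yaw-off deg -0.42 tilt [-0.003 -0.002 -1.   ] F saw [ 0.69  0.   -0.59] q [-0.94 -0.18  1.91 -0.    1.42  0.45] op 0.5
rear deg -0.15 x mid 34.9
front deg -0.41 x mid -3.5
fence strip deg 0.02 77 [4.33196002e-04 3.02464755e+01]
```

The knob and offcut haven't moved, and the blank is parallel to the fence within about 0.3°, which is within the measuring noise. I'll do one gentle touch at its middle to confirm it is flat on the fence.

{"method": "jog_arm", "body": {
  "motion": [
    [[22,-34,0],[0,0,0],0],
    [[22,-34,0],[0,0,0],0],
    [[22,-34,0],[0,0,0],0],
    [[22,-34,0],[0,0,0],0],
    [[22,-34,0],[0,0,0],0],
    [[22,-34,0],[0,0,0],0],
    [[22,-34,0],[0,0,0],0],
    [[0,0,0],[0,0,0],0]
  ]
}}

```text
t: 22.0
eef_pos: [464.9, -13.3, 207.2]
tcp_rot: [0.995, 0.097, 0.0, -0.001]
ft_force: [-0.8, -0.1, 0.7]
opening: 0.5
gripper_force: 0.0
```

```bash
python3 -c "
from h import *
st()"
```

```text
t 22.0 saw [-74.8 -45.2 228.2] yaw-off deg 0.43 tilt [ 0.001 -0.002 -1.   ] F saw [-0.78  0.06  0.7 ] q [-0.29 -0.15  1.87  0.    1.41  1.09] op 0.5
```

{"method": "jog_arm", "body": {
  "motion": [
    [[0,-25,0],[0,0,0],0],
    [[0,0,40],[0,0,0],0],
    [[0,0,40],[0,0,0],0],
    [[0,0,37],[0,0,0],0],
    [[20,0,0],[0,0,0],0],
    [[20,0,0],[0,0,0],0],
    [[10,0,0],[0,0,0],0],
    [[0,0,0],[0,0,0],0]
  ]
}}

```text
t: 22.8
eef_pos: [509.4, 15.7, 90.5]
tcp_rot: [0.996, 0.094, 0.0, 0.0]
ft_force: [-0.2, 0.8, -0.1]
opening: 0.6
gripper_force: 0.0
```

```bash
python3 -c "
from h import *
st()"
```

```text
t 22.8 saw [-25.7 -25.  111.5] yaw-off deg 0.04 tilt [ 0.  0. -1.] F saw [-0.08  0.78 -0.09] q [-0.21  0.1   1.88 -0.    1.17  1.18] op 0.6
```

{"method": "jog_arm", "body": {
  "motion": [
    [[8,0,0],[0,0,0],0],
    [[6,0,0],[0,0,0],0],
    [[3,0,0],[0,0,0],0],
    [[1,0,0],[0,0,0],0],
    [[1,0,0],[0,0,0],0],
    [[0.6,0,0],[0,0,0],0],
    [[0,0,0],[0,0,0],0]
  ]
}}

```text
t: 23.5
eef_pos: [527.6, 19.2, 90.3]
tcp_rot: [0.996, 0.093, -0.0, -0.0]
ft_force: [0.1, -0.4, 0.6]
opening: 0.3
gripper_force: 0.0
```

```bash
python3 -c "
from h import *
st()"
```

```text
t 23.5 saw [ -7.1 -24.9 111.3] yaw-off deg -0.02 tilt [-0. -0. -1.] F saw [ 0.07 -0.38  0.58] q [-0.19  0.14  1.83 -0.    1.17  1.19] op 0.3
```

{"method": "jog_arm", "body": {
  "motion": [
    [[0.7,0,0],[0,0,0],0],
    [[0.5,0,0],[0,0,0],0],
    [[0.5,0,0],[0,0,0],0],
    [[0.4,0,0],[0,0,0],0],
    [[0,0,0],[0,0,0],0]
  ]
}}

```text
t: 24.0
eef_pos: [529.1, 19.5, 90.3]
tcp_rot: [0.996, 0.093, -0.001, 0.0]
ft_force: [-4.8, -0.8, 4.4]
opening: 0.8
gripper_force: 2.3
```

```bash
python3 -c "
from h import *
st()"
```

```text
t 24.0 saw [ -5.6 -24.8 111.3] yaw-off deg -0.01 tilt [-0.002 -0.    -1.   ] F saw [-4.86  0.08  4.36] q [-0.19  0.15  1.82 -0.    1.17  1.19] op 0.8
```

Flat at -5.6, as predicted. I'll retreat and hand in.

{"method": "jog_arm", "body": {
  "motion": [
    [[-3,0,0],[0,0,0],0],
    [[-20,0,0],[0,0,0],0],
    [[-20,0,-20],[0,0,0],0],
    [[0,0,-40],[0,0,0],0],
    [[0,0,-40],[0,0,0],0],
    [[0,0,-20],[0,0,0],0],
    [[0,0,0],[0,0,0],0],
    [[0,0,0],[0,0,0],0]
  ]
}}

```text
t: 24.8
eef_pos: [487.6, 11.8, 209.7]
tcp_rot: [0.996, 0.093, 0.0, -0.0]
ft_force: [-0.1, 0.6, 0.1]
opening: 0.3
gripper_force: 0.0
```

```bash
python3 -c "
from h import *
st()
print(robot.close_job())"
```

```text
t 24.8 saw [-47.9 -24.8 230.7] yaw-off deg -0.02 tilt [ 0. -0. -1.] F saw [0.01 0.63 0.08] q [-0.22 -0.08  1.81  0.    1.41  1.16] op 0.3
the job is handed in; nothing more can be done
None
```

Job handed in at 24.8 s: flag down on its hard stop, blank flat on the fence and seated on the screw at about 7 N (brief 10 N peak), robot clear; an early probe put about 40 N from the closed fingertips on the fence top (wrist reading 45 N).

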